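Crank a ring gauge snug into the vee of an inspection fixture

ROBOT

A 6-joint arm with a two-finger parallel gripper is mounted at the origin on a cart in front of the work surface, level with it; the furniture and walls round the work are solid. World frame = base frame: x ahead of the robot, y to its left, z up, the work surface at z = 0. Lengths are in m, angles in rad, forces in N, time in s.
With the tool pointing down it reaches from about 0.425 to 0.95 m from the base axis. Payload 3.5 kg.
Tool frame: the origin (TCP) lies between the finger pads; the fingertips stand 14 mm ahead of it and the grasp point (between the pads) lies 5 mm behind it; z points along the fingers, y is the line along which they close (so a half turn about z gives the same grasp; the last joint's range is limited). The gripper opens to 85 mm and grips with 20 to 120 N. Pads are 22 mm wide; open, the fingers measure 114 mm over their backs; the gripper's body (76 mm by 85 mm) begins 54 mm behind the grasp point. The pads swing forward as they close: fully open they stand 13 mm farther back than shut.
Start: joints at [1.106, 0.286, 1.577, -0, 1.279, -0.15], TCP at [0.209, 0.642, 0.245] pointing down, gripper open.
Joint ranges: [-2.77, 2.77], [-0.9, 2.22], [0.21, 2.48], [-1.53, 4.67], [0.24, 2.81], [-2.84, 2.84]. Speed limits (rad/s): [2.79, 2.79, 3.14, 3.14, 3.14, 3.14].

INTERFACE

Orientations are given as a unit quaternion [x, y, z, w].
In Python, from plant import * gives the robot as it stands.
- The arm moves only by the tool step_arm, never from a script. Its argument "commands" is a list of rows, each an object of numbers: "gripper": the gripper's target within -1 to 1 (shut at 1, half-way at 0, fully open at -1); "x", "y", "z": the shift along the tool's x, y, z in mm; "spin": the turn about the tool's z in degrees. A call has exactly 10 rows; each row shifts and turns the commanded pose from where the row before left it, along the tool's axes as they then stand; what a row does not reach is not made up. A row lasts 1/10 s, in which the tool goes at most 50 mm and 8.59 degrees, less where a joint would pass 70% of its speed; a pose out of reach is approached as far as the arm can. A call with a gripper value outside its range is refused whole. The fingers move at their own pace and stop on an object; "force" is the grip in N (left out, the last holds). Time passes only in rows, so rows that do not move let the fingers close, or fill a call up. It gives the time, the measured TCP pose, the force, the opening and the grip force at its end, in the units of the state.
- get_state(): the state, without advancing time (a new reading comes with each control period).
- read_camera(name): name is "scene" or "side" or "wrist"; returns a dict with "color" (400x640x3 uint8, red, green, blue), "z_map" (400x640 float32, m along the optical axis (not along the pixel's ray), 0 where there is no reading), "fx", "fy", "cx", "cy" (pixels), "distortion" ([k1, k2, p1, p2, k3] as OpenCV has them; the pictures are not rectified), "eye" and "attitude" of the camera in the world; the wrist camera has in their place "mount" (4x4, takes a point from camera to tool coordinates, whose origin is the TCP and whose axes are the flange's). Camera axes: x right, y up, looking along -z (the intrinsics and any distortion apply to the point x, -y, -z); pixel columns grow to the right and rows downward; lengths in m; the calibration is good to about 2 mm. A picture is of the moment at which its call begins: read the wrist's pose just before it.
- sign_off(): hands the job in; it is judged then, once.
The state is a dict: "time": time; "qpos": joint angles; "dq": joint speeds; "joint_efforts": joint torques, N m; "eef_pos": TCP position; "tcp_rot": TCP orientation; "contact_force": force on the tool from outside, world axes, zero at the start; "wrist_torque": the same for the moment, N m; "opening": opening from 0.0 (shut) to 1.0 (fully open); "finger_force": force on a finger pad.
Only numpy, scipy, OpenCV 4.12 (cv2) and the standard library are available. Lean on these libraries where they do the work, as an engineer would, in place of code of your own. Each camera call takes 0.05 s, during which the arm holds its last target. There are 200 camera calls.

TASK

Lay the steel ring gauge flat on the fixture's bed, between the brass pad and the vee stop. Then take the crank by its black spinning grip and, without letting go, wind it clockwise (seen from above) through its turns until the pad has pushed the ring home into the vee and the crank has gone clearly heavy; stop there, with about 25 N on the ring and never more than 45 N, which would spring it out of round, and let go. Leave the loupe, brass bush and turned flange undisturbed.

Things in the scene. Friction and masses are not known exactly. Their poses are not given: they have to be found in the camera images.
- ring_center (a point): centre (half-way up) of the loose steel ring gauge: a plain ring 48 mm across and 14 mm high with a 22 mm bore, about 130 g, lying flat on the bench. Grasp across its outside.
- ring_gauge: the same ring gauge; the origin is the centre of its underside, z up
- fixture: inspection fixture, fixed to the bench: aluminium bed 262 x 90 mm, 12 mm high (x -147 to +115 mm, y +-45 mm in its frame), with a blue gear housing (65 x 70 mm, top 58 mm above the bench) at the -x end and a steel vee stop at the +x end. The origin is at bench height; +x is the direction in which the pad clamps
- loading_spot (a point): bed top (12 mm above the bench) midway between two red lines, at x = +22 mm, y = 0 of the fixture: a ring laid with its centre within 10 mm of here lies freely between open pad and vee stop (120 degree vee, 54 mm wide, 20 mm high, facing the pad on the centre line). The stop's place is not measured: a seated ring's centre comes to x = +45 to +65 mm
- pad: brass pressure pad, 30 mm wide, on the sliding jaw; its frame is parallel to the fixture's, origin at bench height 50 mm in +x ahead of its face. It advances in +x by 40 mm a turn (6.37 mm a radian) of the crank, and gives way against a spring of 12 N per mm once it bears on a seated ring
- pad_face (a point): middle of the pad's front face, 19 mm above the bench; it stands at x = -50 mm of the fixture when the crank reads 0
- crank_axis (a point): point on the crank's upright axis, 100 mm above the bench (x = -95 mm, y = 0 of the fixture)
- grip_center (a point): middle of the crank's black upright grip, 22 mm in diameter, 52 mm high (73 to 125 mm above the bench), which spins freely on its pin 50 mm from the crank's axis; it moves round that axis at constant height
- crank (a joint): crank angle in rad; grows clockwise seen from above, advancing the pad; starts at 0 to 1.8. Free winding takes about 1.3 N along the circle at the grip (a little more when fast); each 10 N of pad force on the seated ring adds 1.3 N, so some 3 to 4.5 N means 25 N. When let go it runs back by up to 0.5 rad until some 10 N of pad force remains. The ring meets the vee at about 11 to 14.5 rad
- loupe: bystander: black loupe, 35 mm across, 30 mm high, standing loose on the bench
- brass_bush: bystander: brass bush, 26 mm across, 24 mm high, loose
- turned_flange: bystander: turned steel flange, 33 mm across, 34 mm high, loose
There are look-alikes about, which are no part of the job. Of the things like the ring_gauge, leave any that is green; of the rest the larger one is meant.

How it is judged:
By the outcome, as a careful person would: the job done as asked, in the order asked, and still so for the second after the job is handed in, with the robot touching nothing.
It also fails if it takes over 72 s, if anything falls off the work surface, if the arm or the gripper's body presses on something with over 40 N, if the wrist force passes 120 N, or if a joint passes its speed limit or range.

## Working session

There is one attempt and no reset: what is moved stays moved. The work goes in short steps, Python scripts to look and compute and a tool call to move; the robot and the scene stay as the last step left them, time stands still between calls to the robot, and variables do not carry over. Pictures are saved under pics/ and viewed, at most 10 in all, crops included, and the job is handed in when it is done.

Besides the shell and the picture viewer there is one more tool, called after "Request:" as a command line: name --argument value ..., lists and objects as JSON in quotes. step_arm: Moves the arm, as the interface text tells. Its arguments: {"type":"object","properties":{"commands":{"type":"array"},"force":{"type":"number"}},"required":["commands"]}

```bash
mkdir -p pics; cat > h.py <<'E'
from plant import *
import numpy as np, cv2
from scipy.spatial.transform import Rotation as R
def cam(n):
    s=get_state(); c=read_camera(n)
    if n=="wrist":
        T=np.eye(4);T[:3,:3]=R.from_quat(s["tcp_rot"]).as_matrix();T[:3,3]=s["eef_pos"]
        M=T@np.array(c["mount"]); c["o"],c["R"]=M[:3,3],M[:3,:3]
    else:
        a=np.array(c["attitude"]); c["R"]=R.from_quat(a).as_matrix() if a.size==4 else a[:3,:3]
        c["o"]=np.array(c["eye"])
    c["K"]=np.array([[c["fx"],0,c["cx"]],[0,c["fy"],c["cy"]],[0,0,1]]);return c
def rays(c,px):
    p=cv2.undistortPoints(np.array(px,float).reshape(-1,1,2),c["K"],np.array(c["distortion"],float)).reshape(-1,2)
    return np.c_[p[:,0],-p[:,1],-np.ones(len(p))]@c["R"].T
def plane(c,px,z):
    d=rays(c,px); return c["o"]+d*((z-c["o"][2])/d[:,2])[:,None]
def depthpts(c,px):
    d=rays(c,px); px=np.array(px).astype(int); return c["o"]+d*c["z_map"][px[:,1],px[:,0]][:,None]
def save(c,f): cv2.imwrite("pics/"+f,c["color"][:,:,::-1])
def where(c,P):
    q=(np.atleast_2d(P)-c["o"])@c["R"]; q=q*[1,-1,-1]
    return cv2.projectPoints(q,np.zeros(3),np.zeros(3),c["K"],np.array(c["distortion"],float))[0].reshape(-1,2)
E
python3 - <<'E'
from h import *
s=get_state();print(s)
for n in("scene","side","wrist"):
    c=cam(n);save(c,n+"0.png");np.savez(""+n+"0.npz",**{k:c[k] for k in("color","z_map","o","R","K","distortion")});print(n,c["o"],c["R"].round(3).tolist(),c["K"].tolist(),c["distortion"])
E
```

```text
{'time': 0.0, 'qpos': array([ 1.10598973e+00,  2.87178276e-01,  1.57817028e+00, -1.22667182e-05,
        1.27861505e+00, -1.49998291e-01]), 'dq': array([-0.00058725, -0.0002066 ,  0.00097485, -0.00053712,  0.00258284,
        0.00086737]), 'joint_efforts': array([ 8.52083867e-04, -4.05993283e+01, -2.92620385e+01, -1.58208150e-04,
        5.87660688e-03,  5.37879458e-06]), 'eef_pos': array([0.20869297, 0.64127083, 0.24394238]), 'tcp_rot': array([ 1.56753122e-01,  9.87637106e-01, -1.13168198e-03, -3.53110233e-04]), 'contact_force': array([-0.36453963,  1.17426354, -0.0047422 ]), 'wrist_torque': array([-0.05546087, -0.04384821, -0.01411104]), 'finger_force': 0.0, 'opening': 0.9986847376105572}
scene [-0.11147958 -0.84427922  0.62682929] [[0.835, 0.238, -0.497], [-0.55, 0.398, -0.734], [0.023, 0.886, 0.463]] [[437.93343131257046, 0.0, 311.9465346421936], [0.0, 437.93343131257046, 198.5336542109778], [0.0, 0.0, 1.0]] [-0.05898621  0.          0.          0.          0.        ]
side [ 0.37643134 -0.72707297  0.56164156] [[0.995, 0.065, -0.076], [-0.099, 0.533, -0.841], [-0.014, 0.844, 0.536]] [[365.5334596705422, 0.0, 321.22653272134335], [0.0, 365.5334596705422, 196.839012453903], [0.0, 0.0, 1.0]] [-0.06031978  0.          0.          0.          0.        ]
wrist [0.14498832 0.6616478  0.3722926 ] [[0.31, -0.919, -0.245], [0.951, 0.299, 0.082], [-0.002, -0.258, 0.966]] [[285.6572642073613, 0.0, 324.52492449871863], [0.0, 285.6572642073613, 202.10869753874823], [0.0, 0.0, 1.0]] [-0.00845904  0.          0.          0.          0.        ]
```

View pics/scene0.png

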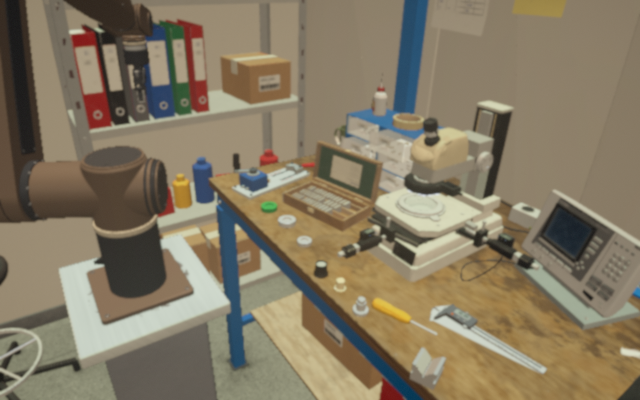

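View pics/side0.png

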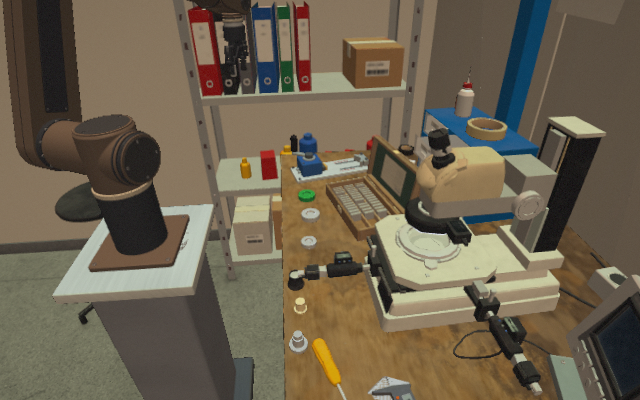

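Scene picture: the candidates are a green ring (269,207), a grey ring (287,220) and a smaller grey ring (304,240). In the side picture they are at (307,196), (311,214) and (309,241). The fixture's blue housing is at (253,180) and its grip at (236,160). I expect the larger grey one at (287,220) to be the target, so I'll measure the sizes and take a close crop.

```bash
python3 - <<'E'
from h import *
def L(n):
    d=dict(np.load(n+"0.npz"));return d
cs,cd,cw=L("scene"),L("side"),L("wrist")
for c,n,ps in((cs,"scene",[(269,207),(287,220),(304,240)]),(cd,"side",[(307,196),(311,214),(309,241)])):
    for u,v in ps:
        # horizontal extents via flood of non-wood colour
        win=c["color"][v-14:v+15,u-18:u+19].astype(int)
        sat=win.max(2)-win.min(2)
        m=((sat<28)&(win.mean(2)>110)) if (u,v) not in((269,207),(307,196)) else ((win[:,:,1]>win[:,:,0]+15))
        ct=max(cv2.findContours(m.astype(np.uint8),0,2)[0],key=cv2.contourArea).reshape(-1,2)+[u-18,v-14]
        P=plane(c,ct,0.007); print(n,(u,v),"centre",((P.max(0)+P.min(0))/2).round(3),"ext",np.ptp(P,axis=0).round(3),"depth",np.median(depthpts(c,ct),0).round(3))
# fixture blue housing
for c,n in((cs,"scene"),(cd,"side")):
    h=cv2.cvtColor(c["color"],cv2.COLOR_RGB2HSV); r=slice(140,210)
    Y,X=np.mgrid[0:400,0:640]; pts=np.c_[X.ravel(),Y.ravel()]
    P=depthpts(c,pts).reshape(400,640,3)
    blue=(h[...,0]>95)&(h[...,0]<125)&(h[...,1]>110)&(P[...,0]>-.2)&(P[...,0]<.6)&(P[...,1]>.3)&(P[...,1]<.95)&(P[...,2]>0)&(P[...,2]<.09)
    print(n,"blue",blue.sum(),P[blue].mean(0).round(3),P[blue].min(0).round(3),P[blue].max(0).round(3))
    bed=(P[...,2]>.005)&(P[...,2]<.018)&(P[...,1]>.5)&(P[...,1]<.95)&(P[...,0]<.6)&(P[...,0]>0)&(h[...,1]<60)
    q=P[bed]; print("bed",bed.sum(),cv2.minAreaRect(q[:,:2].astype(np.float32)),q.mean(0).round(3))
a=cs["color"][140:260,215:335]; b=cd["color"][125:260,270:390]
t=np.hstack([cv2.resize(a,(400,400),interpolation=2),cv2.resize(b,(400,450),interpolation=2)[:400]])
cv2.imwrite("pics/crop.png",t[:,:,::-1])
E
```

```text
scene (269, 207) centre [0.416 0.162 0.007] ext [0.054 0.065 0.   ] depth [0.409 0.149 0.009]
scene (287, 220) centre [0.421 0.067 0.007] ext [0.048 0.052 0.   ] depth [0.422 0.066 0.015]
scene (304, 240) centre [ 0.408 -0.046  0.007] ext [0.037 0.04  0.   ] depth [ 0.41  -0.045  0.011]
side (307, 196) centre [0.414 0.158 0.007] ext [0.047 0.066 0.   ] depth [0.407 0.152 0.005]
side (311, 214) centre [0.418 0.067 0.007] ext [0.044 0.048 0.   ] depth [0.414 0.063 0.014]
side (309, 241) centre [ 0.405 -0.048  0.007] ext [0.034 0.038 0.   ] depth [ 0.399 -0.056  0.01 ]
scene blue 3 [0.399 0.304 0.057] [0.397 0.3   0.056] [0.401 0.306 0.058]
bed 0 ((0.0, 0.0), (0.0, 0.0), 0.0) [nan nan nan]
side blue 15 [0.424 0.309 0.057] [0.396 0.301 0.048] [0.456 0.323 0.06 ]
bed 23 ((0.019495997577905655, 0.7258242964744568), (0.009497806429862976, 0.029619526118040085), 85.53917694091797) [0.02  0.726 0.012]<stdin>:21: RuntimeWarning: Mean of empty slice.
  ret = um.true_divide(
```

View pics/wrist0.png

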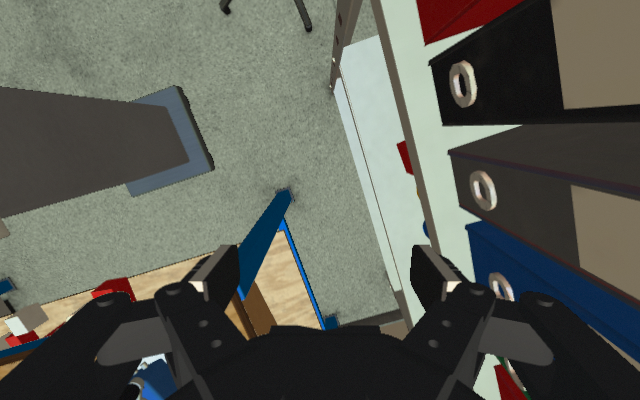

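View pics/crop.png

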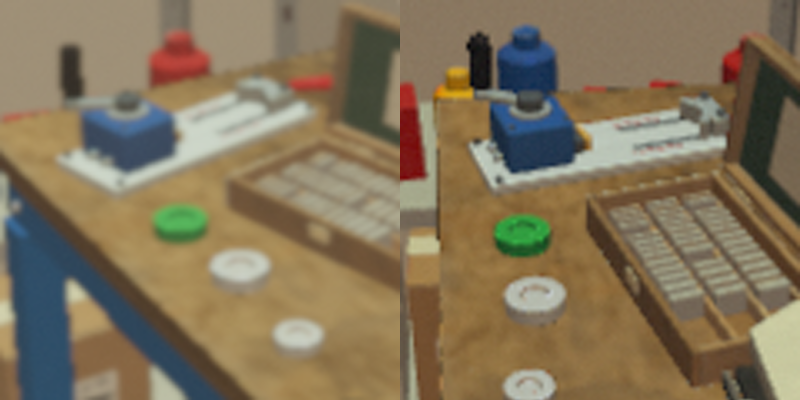

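The crop confirms it: the larger grey ring (about 48 mm) sits at world (0.42, 0.066), next to the green one, and the other grey ring is only about 38 mm. I'll move to a viewpoint over the fixture.

Request:
step_arm --commands '[{"x": -37, "y": -31, "z": -7, "gripper": -1}, {"x": -37, "y": -31, "z": -7}, {"x": -37, "y": -31, "z": -7}, {"x": -37, "y": -31, "z": -7}, {"x": -37, "y": -31, "z": -7}, {"x": -37, "y": -31, "z": -7}, {"x": -37, "y": -31, "z": -7}, {"x": -37, "y": -31, "z": -7}, {"x": -37, "y": -31, "z": 0}, {"x": -20, "y": -20, "z": 0}]' --force 40

```text
invalid input
```

```bash
python3 - <<'E'
from h import *
s=get_state();print(s["time"],s["eef_pos"],s["qpos"],s["tcp_rot"],s["contact_force"])
c=cam("wrist");save(c,"w1.png");np.savez("w1.npz",**{k:c[k] for k in("color","z_map","o","R","K","distortion")})
print(where(c,[[.42,.066,.007],[.43,.31,.058]]))
E
```

```text
0.15 [0.20875775 0.64140585 0.24424058] [ 1.10599901e+00  2.87020326e-01  1.57781405e+00 -2.81477382e-05
  1.27860967e+00 -1.49983896e-01] [ 1.56753424e-01  9.87637336e-01 -8.86379462e-04 -2.67247381e-04] [ 0.50372032 -0.13189161 -0.15766474]
[[ 35.4974617  404.44866118]
 [151.31868853 403.68757083]]
```

View pics/w1.png

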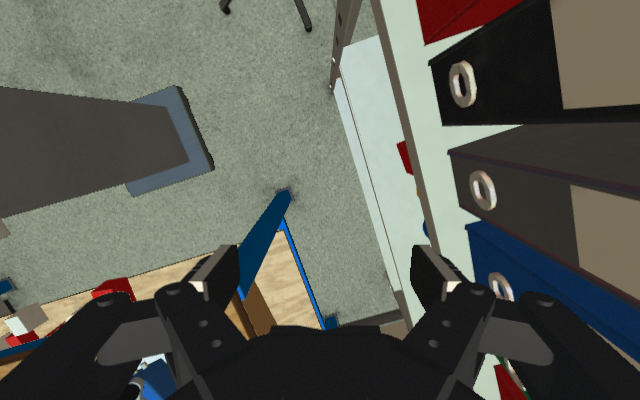

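The call was refused and the picture is unchanged. Each row probably needs all five keys.

Request:
step_arm --commands '[{"gripper": -1, "x": -37, "y": -31, "z": -7, "spin": 0}, {"gripper": -1, "x": -37, "y": -31, "z": -7, "spin": 0}, {"gripper": -1, "x": -37, "y": -31, "z": -7, "spin": 0}, {"gripper": -1, "x": -37, "y": -31, "z": -7, "spin": 0}, {"gripper": -1, "x": -37, "y": -31, "z": -7, "spin": 0}, {"gripper": -1, "x": -37, "y": -31, "z": -7, "spin": 0}, {"gripper": -1, "x": -37, "y": -31, "z": -7, "spin": 0}, {"gripper": -1, "x": -37, "y": -31, "z": -7, "spin": 0}, {"gripper": -1, "x": -37, "y": -31, "z": 0, "spin": 0}, {"gripper": -1, "x": -20, "y": -20, "z": 0, "spin": 0}]' --force 40

```text
time: 1.2
eef_pos: [0.4535, 0.2455, 0.3017]
tcp_rot: [0.158, 0.987, -0.0, 0.001]
contact_force: [0.1, 0.9, 0.1]
opening: 1.001
finger_force: 0.0
```

```bash
python3 - <<'E'
from h import *
s=get_state();print(s["time"],s["eef_pos"],s["qpos"],s["tcp_rot"],s["contact_force"])
c=cam("wrist");save(c,"w2.png");np.savez("w2.npz",**{k:c[k] for k in("color","z_map","o","R","K","distortion")})
print(where(c,[[.42,.066,.007],[.43,.31,.058]]))
E
```

```text
1.2 [0.45347914 0.24551399 0.3016884 ] [ 2.99633074e-01 -1.11029297e-01  1.89919953e+00 -7.75762439e-04
  1.35239042e+00 -9.53670918e-01] [ 1.57997437e-01  9.87439315e-01 -1.11289374e-04  6.30309575e-04] [0.09887858 0.93988133 0.10722773]
[[205.36596797 187.9676133 ]
 [367.07847111 145.39751741]]
```

View pics/w2.png

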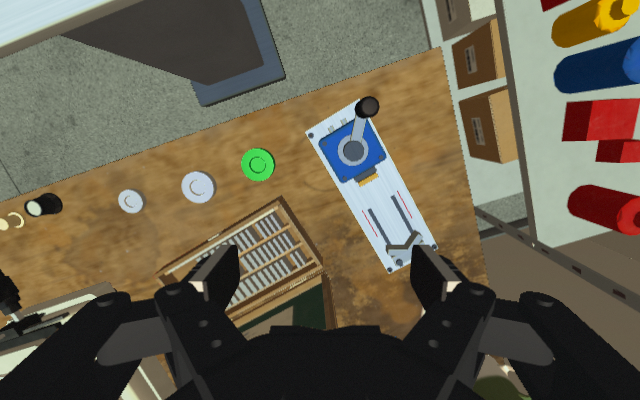

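Wrist picture: grey ring at (198,187), green at (257,165), small ring at (131,201), crank hub at (353,150), grip top at (367,107). The bed's corners are at about (306,133), (388,273) and (437,248), and the red lines at about (377,222) and (402,205). I'll compute the poses from these.

```bash
cat >> h.py <<'E'
def load(n): return dict(np.load(n+".npz"))
def tri(c1,p1,c2,p2):
    d1=rays(c1,[p1])[0];d2=rays(c2,[p2])[0]
    A=np.c_[d1,-d2];t=np.linalg.lstsq(A,c2["o"]-c1["o"],rcond=None)[0]
    a=c1["o"]+d1*t[0];b=c2["o"]+d2*t[1];return (a+b)/2,np.linalg.norm(a-b)
E
python3 - <<'E'
from h import *
c=load("w2");cd=load("side0");cs=load("scene0")
hsv=cv2.cvtColor(c["color"],cv2.COLOR_RGB2HSV)
def blob(m,u,v):
    n,l=cv2.connectedComponents(m.astype(np.uint8)); return l==l[v,u]
# ring
win=hsv[160:215,170:228]; m=(win[...,1]<60)&(win[...,2]>100)
ct=max(cv2.findContours(m.astype(np.uint8),0,1)[0],key=cv2.contourArea).reshape(-1,2)+[170,160]
for z in(0,.014):
    P=plane(c,ct,z)[:,:2].astype(np.float32);print("ring",z,cv2.minEnclosingCircle(P),cv2.fitEllipse(P))
e=cv2.fitEllipse(ct);
print("tri ring",tri(c,e[0],cd,(311,213)),tri(c,e[0],cs,(287,219.5)), "wrist depth z",depthpts(c,ct)[:,2].mean(),depthpts(c,[(190,187),(206,187)]))
# bed
bed=(hsv[...,1]<50)&(hsv[...,2]>140)
Y,X=np.mgrid[0:400,0:640];bed&=(X>300)&(X<440)&(Y>95)&(Y<280)
pts=np.argwhere(cv2.morphologyEx(bed.astype(np.uint8),cv2.MORPH_OPEN,np.ones((2,2))))[:,::-1]
Q=plane(c,pts,.012)[:,:2].astype(np.float32);print("bed",cv2.minAreaRect(Q),len(Q)); 
D=depthpts(c,pts);print("bed depth z",np.percentile(D[:,2],[10,50,90]))
# blue top
b=(hsv[...,0]>100)&(hsv[...,0]<125)&(hsv[...,1]>130)&(X>310)&(X<395)&(Y>110)&(Y<195)
pb=np.argwhere(b)[:,::-1];Db=depthpts(c,pb);print("blue z",np.percentile(Db[:,2],[20,50,90]));print(cv2.minAreaRect(Db[Db[:,2]>.05][:,:2].astype(np.float32)))
red=((hsv[...,0]<8)|(hsv[...,0]>172))&(hsv[...,1]>70)&(X>350)&(X<420)&(Y>180)&(Y<245)
n,l,st,ce=cv2.connectedComponentsWithStats(red.astype(np.uint8),connectivity=8)
for i in range(1,n):
    if st[i,4]>8: print("red",st[i],ce[i].round(1),plane(c,[ce[i]],.012)[0].round(4))
print("hub",depthpts(c,[(353,150)]),"grip top",depthpts(c,[(369,104),(370,107)]))
big=cv2.resize(c["color"][85:285,300:445],None,fx=3,fy=3,interpolation=2);cv2.imwrite("pics/fx.png",big[:,:,::-1])
E
```

```text
ring 0 ((0.4155064821243286, 0.05167935788631439), 0.025532228872179985) ((0.4152663052082062, 0.05170588567852974), (0.0491206981241703, 0.050013601779937744), 177.43418884277344)
ring 0.014 ((0.4146600067615509, 0.05865364521741867), 0.024703914299607277) ((0.41442760825157166, 0.05867937579751015), (0.04752078652381897, 0.04838460683822632), 177.43429565429688)
tri ring (array([0.41715461, 0.05793067, 0.01249854]), np.float64(0.005906689740475802)) (array([0.4156579 , 0.0578516 , 0.01372179]), np.float64(0.0033577486901089425)) wrist depth z 0.011345075162735342 [[0.41106049 0.04725195 0.01233079]
 [0.41842205 0.07095696 0.01429904]]
bed ((0.5199075937271118, 0.2543405294418335), (0.26142001152038574, 0.2001611292362213), 12.471977233886719) 5876
bed depth z [0.01079409 0.01192974 0.01344248]
blue z [0.05664037 0.05756477 0.05865658]
((0.42378225922584534, 0.2893800437450409), (0.07700330018997192, 0.06841623783111572), 12.301453590393066)
red [397 191  15  27  27] [404.2 204. ] [0.5368 0.345  0.012 ]
red [364 214   7  11  11] [367. 219.] [0.5421 0.2846 0.012 ]
red [371 226   6  10  10] [373.7 230.5] [0.5635 0.2894 0.012 ]
hub [[0.42804745 0.28999859 0.07552226]] grip top [[0.38362869 0.31531291 0.12477978]
 [0.38672749 0.31555322 0.12435298]]
```

View pics/fx.png

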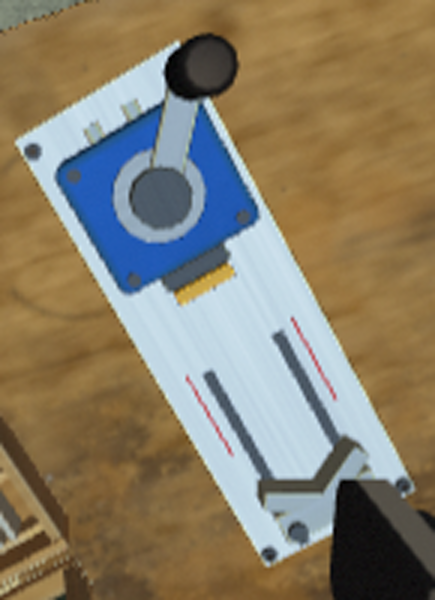

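Request:
step_arm --commands '[{"gripper": -0.6, "x": 0, "y": 0, "z": 0, "spin": -7.6}, {"gripper": -0.6, "x": 0, "y": 0, "z": 0, "spin": -7.6}, {"gripper": -0.6, "x": 0, "y": 0, "z": 0, "spin": -7.6}, {"gripper": -0.6, "x": 0, "y": 0, "z": 0, "spin": -7.6}, {"gripper": -0.6, "x": 15, "y": -35, "z": 40, "spin": 0}, {"gripper": -0.6, "x": 15, "y": -35, "z": 30, "spin": 0}, {"gripper": -0.6, "x": 15, "y": -35, "z": 30, "spin": 0}, {"gripper": -0.6, "x": 16, "y": -35, "z": 30, "spin": 0}, {"gripper": -0.6, "x": 16, "y": -35, "z": 30, "spin": 0}, {"gripper": -0.6, "x": 0, "y": 0, "z": 20, "spin": 0}]' --force 40

```text
time: 2.25
eef_pos: [0.413, 0.0616, 0.1228]
tcp_rot: [-0.105, 0.994, -0.0, -0.002]
contact_force: [1.0, 0.4, -0.2]
opening: 0.799
finger_force: 0.0
```

```bash
python3 - <<'E'
from h import *
s=get_state();print(s["time"],s["eef_pos"],s["qpos"].round(3),R.from_quat(s["tcp_rot"]).as_matrix().round(3).tolist(),s["opening"])
c=cam("wrist");np.savez("w3.npz",**{k:c[k] for k in("color","z_map","o","R","K","distortion")})
u,v=where(c,[.4155,.058,.014])[0].astype(int);print(u,v)
h=cv2.cvtColor(c["color"],cv2.COLOR_RGB2HSV);m=((h[...,1]<60)&(h[...,2]>110)).astype(np.uint8)
for ct in cv2.findContours(m,0,1)[0]:
    if cv2.contourArea(ct)>1500:
        P=plane(c,ct.reshape(-1,2),.014)[:,:2].astype(np.float32);print(cv2.boundingRect(ct),cv2.minEnclosingCircle(P),cv2.fitEllipse(P)); 
        d=depthpts(c,ct.reshape(-1,2))[:,2];print("z",np.percentile(d,[10,50,90]))
E
```

```text
2.25 [0.41296676 0.06161848 0.12282189] [-9.500e-02 -1.570e-01  2.284e+00 -1.000e-03  1.018e+00 -1.877e+00] [[-0.978, -0.21, -0.003], [-0.21, 0.978, -0.001], [0.003, -0.0, -1.0]] 0.7992053728701483
319 208
(509, 218, 112, 73) ((0.4094569981098175, 0.2821548581123352), 0.05404215306043625) ((0.40806806087493896, 0.2771875262260437), (0.0730544775724411, 0.09121927618980408), 30.021785736083984)
z [0.00842966 0.01153213 0.02297189]
(292, 180, 55, 54) ((0.41423603892326355, 0.05783266946673393), 0.02426024340093136) ((0.41424381732940674, 0.05765068158507347), (0.046845775097608566, 0.047746505588293076), 98.4957504272461)
z [0.01034201 0.01340875 0.01436072]
(598, 76, 42, 81) ((0.28784939646720886, 0.29054203629493713), 0.03312008082866669) ((0.29667118191719055, 0.28559163212776184), (0.030558085069060326, 0.06712060421705246), 108.64899444580078)
z [-0.51905113 -0.51402537 -0.51194351]
(521, 58, 112, 106) ((0.2933231592178345, 0.24020500481128693), 0.053122010082006454) ((0.2936321794986725, 0.2457200139760971), (0.06216813623905182, 0.08803123980760574), 50.314292907714844)
z [-0.8494614  -0.72725444 -0.71803914]
(567, 0, 73, 59) ((0.23484185338020325, 0.237143412232399), 0.029674943536520004) ((0.2326902151107788, 0.23764625191688538), (0.03738386556506157, 0.056265972554683685), 29.49844741821289)
z [-0.8533447  -0.85060469 -0.8480403 ]
(0, 0, 586, 158) ((0.27876585721969604, 0.0049303993582725525), 0.21862003207206726) ((0.2943060100078583, 0.05854235589504242), (0.10356326401233673, 0.46821460127830505), 6.556343078613281)
z [-0.85312617 -0.85030953 -0.8477385 ]
```

Request:
step_arm --commands '[{"gripper": -0.6, "x": 0, "y": -4, "z": 25, "spin": 0}, {"gripper": -0.6, "x": 0, "y": 0, "z": 25, "spin": 0}, {"gripper": -0.6, "x": 0, "y": 0, "z": 25, "spin": 0}, {"gripper": -0.6, "x": 0, "y": 0, "z": 20, "spin": 0}, {"gripper": -0.6, "x": 0, "y": 0, "z": 9, "spin": 0}, {"gripper": -0.6, "x": 0, "y": 0, "z": 0, "spin": 0}, {"gripper": 0.4, "x": 0, "y": 0, "z": 0, "spin": 0}, {"gripper": 0.4, "x": 0, "y": 0, "z": 0, "spin": 0}, {"gripper": 0.4, "x": 0, "y": 0, "z": 0, "spin": 0}, {"gripper": 0.4, "x": 0, "y": 0, "z": 0, "spin": 0}]' --force 40

```text
time: 3.3
eef_pos: [0.4172, 0.0604, 0.0229]
tcp_rot: [-0.108, 0.994, -0.0, 0.001]
contact_force: [-1.9, -0.7, 6.7]
opening: 0.516
finger_force: 40.2
```

Request:
step_arm --commands '[{"gripper": 0.4, "x": 0, "y": 0, "z": -5, "spin": 0}, {"gripper": 0.4, "x": 0, "y": 0, "z": -15, "spin": 0}, {"gripper": 0.4, "x": 0, "y": 0, "z": -25, "spin": 0}, {"gripper": 0.4, "x": 0, "y": 0, "z": -25, "spin": 0}, {"gripper": 0.4, "x": 0, "y": 0, "z": -25, "spin": 0}, {"gripper": 0.4, "x": 0, "y": 0, "z": -25, "spin": 0}, {"gripper": 0.4, "x": 0, "y": 0, "z": -20, "spin": 0}, {"gripper": 0.4, "x": 0, "y": 0, "z": 0, "spin": 0}, {"gripper": 0.4, "x": 0, "y": 0, "z": 0, "spin": 0}, {"gripper": 0.4, "x": 0, "y": 0, "z": 0, "spin": 0}]' --force 50

```text
time: 4.3
eef_pos: [0.4147, 0.0605, 0.1596]
tcp_rot: [-0.108, 0.994, 0.0, -0.001]
contact_force: [0.2, 1.4, -1.7]
opening: 0.506
finger_force: 51.1
```

```bash
python3 - <<'E'
from h import *
s=get_state();print(s["time"],s["eef_pos"],s["qpos"].round(3),R.from_quat(s["tcp_rot"]).as_matrix().round(3).tolist(),s["opening"],s["finger_force"])
c=cam("wrist");save(c,"w4.png");np.savez("w4.npz",**{k:c[k] for k in("color","z_map","o","R","K","distortion")})
E
```

```text
4.3 [0.41474464 0.06053276 0.15963924] [-0.098 -0.212  2.254  0.     1.102 -1.885] [[-0.977, -0.214, -0.003], [-0.214, 0.977, 0.0], [0.002, 0.001, -1.0]] 0.5059753576064366 51.053224372153636
```

View pics/w4.png

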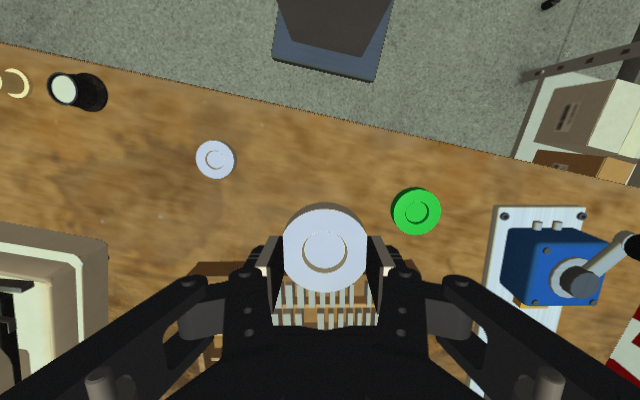

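Ring held level between the pads, centre at (325,249). The green and small rings are untouched and the fixture is at right. I'll measure the ring in the tool frame.

```bash
python3 - <<'E'
from h import *
c=load("w4");s=get_state();p=s["eef_pos"];T=R.from_quat(s["tcp_rot"]).as_matrix()
h=cv2.cvtColor(c["color"],cv2.COLOR_RGB2HSV)
g=(h[200:300,278:372,1]<50)&(h[200:300,278:372,2]>120)
px=np.argwhere(g)[:,::-1]+[278,200]
D=depthpts(c,px);print("top z",np.percentile(D[:,2],[10,50,90]))
zt=np.median(D[:,2])
ct=max(cv2.findContours(g.astype(np.uint8),0,1)[0],key=cv2.contourArea).reshape(-1,2)+[278,200]
P=plane(c,ct,zt)[:,:2].astype(np.float32);ce,r=cv2.minEnclosingCircle(P);print(ce,r)
q=T.T@(np.array([*ce,zt])-p);print("ring top centre in tool mm",q*1e3)
f=R.from_euler("z",12.4,degrees=True).as_matrix()
ax=np.array([.428,.290,0]);load_=ax+f@[.117,0,.012]
print("load",load_)
d=T.T@(load_-(p+T@[q[0],q[1],0]));print("tool move mm",d*1e3)
E
```

```text
top z [0.14532764 0.14987506 0.15083418]
(0.4158494174480438, 0.06146034970879555) 0.02839117869734764
ring top centre in tool mm [-1.33541674  0.65080145  9.60571894]
load [0.54227066 0.31512403 0.012     ]
tool move mm [-178.2037758   220.58219802  147.17037043]
```

Request:
step_arm --commands '[{"gripper": 0.4, "x": 0, "y": 35, "z": -20, "spin": 0}, {"gripper": 0.4, "x": 0, "y": 40, "z": -20, "spin": 0}, {"gripper": 0.4, "x": -10, "y": 40, "z": -10, "spin": 0}, {"gripper": 0.4, "x": -20, "y": 40, "z": 0, "spin": 0}, {"gripper": 0.4, "x": -30, "y": 35, "z": 0, "spin": 0}, {"gripper": 0.4, "x": -35, "y": 30, "z": 0, "spin": 0}, {"gripper": 0.4, "x": -43, "y": 0, "z": 20, "spin": 0}, {"gripper": 0.4, "x": -40, "y": 0, "z": 25, "spin": 0}, {"gripper": 0.4, "x": 0, "y": 0, "z": 30, "spin": 0}, {"gripper": 0.4, "x": 0, "y": 0, "z": 15, "spin": 0}]' --force 50

```text
time: 5.35
eef_pos: [0.5408, 0.3125, 0.1154]
tcp_rot: [-0.107, 0.994, -0.001, -0.004]
contact_force: [-0.6, 0.0, -1.9]
opening: 0.512
finger_force: 51.3
```

```bash
python3 - <<'E'
from h import *
s=get_state();print(s["time"],s["eef_pos"],s["qpos"].round(3),s["contact_force"],s["opening"])
c=cam("wrist");save(c,"w5.png");np.savez("w5.npz",**{k:c[k] for k in("color","z_map","o","R","K","distortion")})
E
```

```text
5.35 [0.54078689 0.31251816 0.11539473] [ 0.362  0.315  1.793  0.     1.042 -1.424] [-0.58699385  0.02537467 -1.86088768] 0.5122763782354922
```

View pics/w5.png

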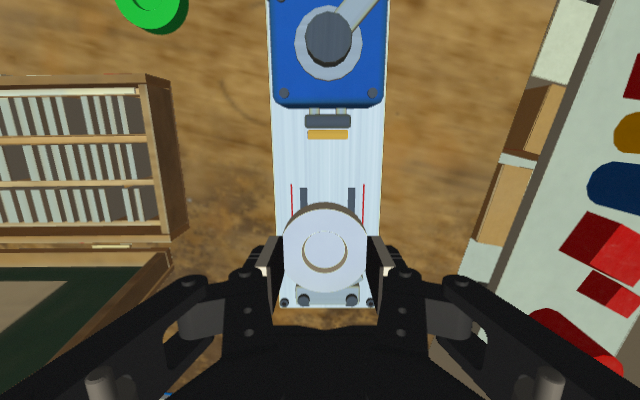

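Ring over the bed, at (325,250). The brass pad's front edge is at (327,139), the red lines at (292,200) and (363,200), the bed's sides at about (270,160) and (383,160), and the hub at (328,37). I'll refine the fixture measurement from this view.

```bash
python3 - <<'E'
from h import *
c=load("w5");s=get_state();p=s["eef_pos"];T=R.from_quat(s["tcp_rot"]).as_matrix()
h=cv2.cvtColor(c["color"],cv2.COLOR_RGB2HSV)
f=R.from_euler("z",12.4,degrees=True).as_matrix();O=np.array([.428,.290,0])+f@[.095,0,0]
print("depth bed",np.median(depthpts(c,[(u,v) for u in range(305,345,3) for v in range(150,180,4)])[:,2]))
for v in(120,150,170):
    row=((h[v,:,1]<45)&(h[v,:,2]>150));ix=np.where(row[255:400])[0]+255
    P=plane(c,[(ix.min(),v),(ix.max(),v)],.012);print(v,ix.min(),ix.max(),((P-O)@f).round(4)[:,:2].tolist())
red=((h[...,0]<8)|(h[...,0]>172))&(h[...,1]>70);red[:, :285]=0;red[:,370:]=0;red[:175]=0;red[240:]=0
px=np.argwhere(red)[:,::-1];q=(plane(c,px,.012)-O)@f
for k in(-1,1):
    w=q[np.sign(q[:,1])==k];print("red",w[:,:2].mean(0),np.ptp(w[:,:2],axis=0))
print("pad face edge",(plane(c,[(327.5,139)],.026)-O)@f, "hub",(depthpts(c,[(328,37)])-O)@f)
tc=p+T@[-.0013,.0007,.0166];print("ring in fixture",(tc-O)@f,"tcp in f",(p-O)@f,"yaw of tool y in f",(f.T@T)[:,1])
E
```

```text
depth bed 0.011765611690655986
120 271 383 [[-0.0524, -0.0437], [-0.0523, 0.0439]]
150 272 382 [[-0.0292, -0.044], [-0.0291, 0.0442]]
170 273 381 [[-0.0131, -0.044], [-0.013, 0.0442]]
red [ 0.01384438 -0.02977919] [0.02764843 0.00140363]
red [0.01613154 0.03023739] [0.03480748 0.00136538]
pad face edge [[-0.03827318  0.00034684  0.026     ]] hub [[-0.09368637  0.00011467  0.07341523]]
ring in fixture [ 0.01934145 -0.00172091  0.09709212] tcp in f [ 0.01823595 -0.00239184  0.11370741] yaw of tool y in f [ 9.28424006e-04  9.99998145e-01 -1.68769090e-03]
```

Request:
step_arm --commands '[{"gripper": 0.4, "x": -2, "y": 2, "z": 25, "spin": 0}, {"gripper": 0.4, "x": 0, "y": 0, "z": 25, "spin": 0}, {"gripper": 0.4, "x": 0, "y": 0, "z": 15, "spin": 0}, {"gripper": 0.4, "x": 0, "y": 0, "z": 7, "spin": 0}, {"gripper": 0.4, "x": 0, "y": 0, "z": 3, "spin": 0}, {"gripper": 0.4, "x": 0, "y": 0, "z": 1, "spin": 0}, {"gripper": 0.4, "x": 0, "y": 0, "z": 1, "spin": 0}, {"gripper": 0.4, "x": 0, "y": 0, "z": 1, "spin": 0}, {"gripper": 0.4, "x": 0, "y": 0, "z": 0, "spin": 0}, {"gripper": 0.4, "x": 0, "y": 0, "z": 0, "spin": 0}]' --force 50

```text
time: 6.4
eef_pos: [0.5443, 0.3159, 0.0435]
tcp_rot: [-0.108, 0.994, 0.0, 0.0]
contact_force: [-1.2, 0.2, -0.6]
opening: 0.505
finger_force: 51.3
```

Request:
step_arm --commands '[{"gripper": 0.4, "x": 0, "y": 0, "z": 1, "spin": 0}, {"gripper": 0.4, "x": 0, "y": 0, "z": 1, "spin": 0}, {"gripper": 0.4, "x": 0, "y": 0, "z": 1, "spin": 0}, {"gripper": 0.4, "x": 0, "y": 0, "z": 1, "spin": 0}, {"gripper": 0.4, "x": 0, "y": 0, "z": 0, "spin": 0}, {"gripper": 0.4, "x": 0, "y": 0, "z": 0, "spin": 0}, {"gripper": 0.4, "x": 0, "y": 0, "z": 0, "spin": 0}, {"gripper": 0.4, "x": 0, "y": 0, "z": 0, "spin": 0}, {"gripper": 0.4, "x": 0, "y": 0, "z": 0, "spin": 0}, {"gripper": 0.4, "x": 0, "y": 0, "z": 0, "spin": 0}]' --force 50

```text
time: 7.4
eef_pos: [0.5441, 0.3158, 0.0391]
tcp_rot: [-0.108, 0.994, -0.0, 0.0]
contact_force: [0.5, -1.0, -0.5]
opening: 0.512
finger_force: 51.3
```

```bash
python3 - <<'E'
from h import *
s=get_state();p=s["eef_pos"];print(p,s["contact_force"])
c=cam("wrist");D=depthpts(c,[(300,222),(350,222),(295,235),(355,235),(310,285),(340,285)]);print(D.round(4))
T=R.from_quat(s["tcp_rot"]).as_matrix();print("ahead",p[2]-D[:,2])
E
```

```text
[0.54411439 0.31582961 0.03914841] [ 0.49273117 -0.98634969 -0.47555477]
[[0.5279 0.2998 0.0283]
 [0.5222 0.3248 0.029 ]
 [0.5354 0.2986 0.0284]
 [0.5281 0.3287 0.0302]
 [0.5613 0.312  0.0301]
 [0.5582 0.3279 0.0296]]
ahead [0.01080994 0.01018828 0.01079545 0.00890098 0.00904318 0.00959674]
```

Request:
step_arm --commands '[{"gripper": 0.4, "x": 0, "y": 0, "z": 1, "spin": 0}, {"gripper": 0.4, "x": 0, "y": 0, "z": 1, "spin": 0}, {"gripper": 0.4, "x": 0, "y": 0, "z": 0.5, "spin": 0}, {"gripper": 0.4, "x": 0, "y": 0, "z": 0, "spin": 0}, {"gripper": 0.4, "x": 0, "y": 0, "z": 0, "spin": 0}, {"gripper": 0.4, "x": 0, "y": 0, "z": 0, "spin": 0}, {"gripper": 0.4, "x": 0, "y": 0, "z": 0, "spin": 0}, {"gripper": 0.4, "x": 0, "y": 0, "z": 0, "spin": 0}, {"gripper": 0.4, "x": 0, "y": 0, "z": 0, "spin": 0}, {"gripper": 0.4, "x": 0, "y": 0, "z": 0, "spin": 0}]' --force 50

```text
time: 8.45
eef_pos: [0.5441, 0.3158, 0.0366]
tcp_rot: [-0.108, 0.994, -0.0, -0.0]
contact_force: [-0.7, 0.5, -1.1]
opening: 0.51
finger_force: 51.3
```

Request:
step_arm --commands '[{"gripper": 0.4, "x": 0, "y": 0, "z": 1, "spin": 0}, {"gripper": 0.4, "x": 0, "y": 0, "z": 0.5, "spin": 0}, {"gripper": 0.4, "x": 0, "y": 0, "z": 0, "spin": 0}, {"gripper": 0.4, "x": 0, "y": 0, "z": 0, "spin": 0}, {"gripper": -0.4, "x": 0, "y": 0, "z": 0, "spin": 0}, {"gripper": -0.4, "x": 0, "y": 0, "z": 0, "spin": 0}, {"gripper": -0.4, "x": 0, "y": 0, "z": 0, "spin": 0}, {"gripper": -0.4, "x": 0, "y": 0, "z": -10, "spin": 0}, {"gripper": -0.4, "x": 0, "y": 0, "z": -25, "spin": 0}, {"gripper": -0.4, "x": 0, "y": 0, "z": -30, "spin": 0}]' --force 50

```text
time: 9.45
eef_pos: [0.5432, 0.3155, 0.1]
tcp_rot: [-0.108, 0.994, -0.0, -0.001]
contact_force: [0.2, 0.7, -0.7]
opening: 0.702
finger_force: 0.0
```

```bash
python3 - <<'E'
from h import *
f=R.from_euler("z",12.4,degrees=True).as_matrix();O=np.array([.428,.290,0])+f@[.095,0,0]
s=get_state();p=s["eef_pos"];print(p,s["contact_force"],"tcp f",(p-O)@f,s["opening"])
c=cam("wrist");np.savez("w6.npz",**{k:c[k] for k in("color","z_map","o","R","K","distortion")})
h=cv2.cvtColor(c["color"],cv2.COLOR_RGB2HSV)
Y,X=np.mgrid[0:400,0:640];P=((depthpts(c,np.c_[X.ravel(),Y.ravel()])-O)@f).reshape(400,640,3)
m=(P[...,2]>.021)&(P[...,2]<.033)&(abs(P[...,1])<.04)&(P[...,0]>-.015)&(P[...,0]<.048)
ct=max(cv2.findContours(m.astype(np.uint8),0,1)[0],key=cv2.contourArea).reshape(-1,2)
q=((plane(c,ct,.026)-O)@f)[:,:2].astype(np.float32);print("ring f",cv2.minEnclosingCircle(q),cv2.fitEllipse(q),"z",np.percentile(P[m][:,2],[10,50,90]))
E
```

```text
[0.54324743 0.31545371 0.10003566] [ 0.20605306  0.71769387 -0.73717843] tcp f [0.02302478 0.00011224 0.10003566] 0.7019895227838673
ring f ((0.02061610110104084, 0.00048398657236248255), 0.024348994717001915) ((0.020693233236670494, 0.0004782804462593049), (0.04699564352631569, 0.047954261302948), 91.44377899169922) z [0.02185029 0.0254821  0.02641898]
```

Request:
step_arm --commands '[{"gripper": -0.4, "x": 0, "y": 0, "z": -40, "spin": 0}, {"gripper": -0.4, "x": 0, "y": 0, "z": -40, "spin": 0}, {"gripper": -0.4, "x": 20, "y": 5, "z": -20, "spin": 0}, {"gripper": -0.4, "x": 35, "y": 7, "z": 0, "spin": 0}, {"gripper": -0.4, "x": 35, "y": 7, "z": 0, "spin": 0}, {"gripper": -0.4, "x": 35, "y": 8, "z": 0, "spin": 0}, {"gripper": -0.4, "x": 30, "y": 7, "z": 0, "spin": 0}, {"gripper": -0.4, "x": 0, "y": 0, "z": 0, "spin": 0}, {"gripper": -0.4, "x": 0, "y": 0, "z": 0, "spin": 0}, {"gripper": -0.4, "x": 0, "y": 0, "z": 0, "spin": 0}]' --force 40

```text
time: 10.5
eef_pos: [0.3865, 0.316, 0.2009]
tcp_rot: [-0.108, 0.994, 0.0, 0.001]
contact_force: [0.4, -0.4, -0.8]
opening: 0.702
finger_force: 0.0
```

```bash
python3 - <<'E'
from h import *
f=R.from_euler("z",12.4,degrees=True).as_matrix();A=np.array([.428,.290,0])
s=get_state();p=s["eef_pos"];print(s["time"],p,s["qpos"].round(3),"tcp rel axis f",(p-A)@f,s["opening"])
c=cam("wrist");save(c,"w7.png");np.savez("w7.npz",**{k:c[k] for k in("color","z_map","o","R","K","distortion")})
Y,X=np.mgrid[0:400,0:640];P=((depthpts(c,np.c_[X.ravel(),Y.ravel()])-A)@f).reshape(400,640,3)
m=(P[...,2]>.112)&(P[...,2]<.132)&(np.hypot(P[...,0],P[...,1])<.09)
k=m.astype(np.uint8);ct=max(cv2.findContours(k,0,1)[0],key=cv2.contourArea).reshape(-1,2)
q=((plane(c,ct,.125)-A)@f)[:,:2].astype(np.float32);ce,r=cv2.minEnclosingCircle(q)
print("grip f",ce,r,np.hypot(*ce),np.degrees(np.arctan2(ce[1],ce[0])),"z",np.percentile(P[m][:,2],[10,50,90]),"px",ct.mean(0))
g=np.array([*ce,0]);T=R.from_quat(s["tcp_rot"]).as_matrix();print("tool move",T.T@(f@g+A-p)*1e3)
E
```

```text
10.5 [0.38650894 0.31600264 0.20085792] [ 0.482 -0.065  2.044 -0.     1.161 -1.304] tcp rel axis f [-0.03493948  0.03430565  0.20085792] 0.7020101304959177
grip f (-0.03854752704501152, 0.033502720296382904) 0.011319248005747795 0.05107195031074848 139.00519332351672 z [0.11881329 0.12415547 0.12520743] px [323.01282051 213.3974359 ]
tool move [  3.96481167  -0.8561179  200.85097253]
```

View pics/w7.png

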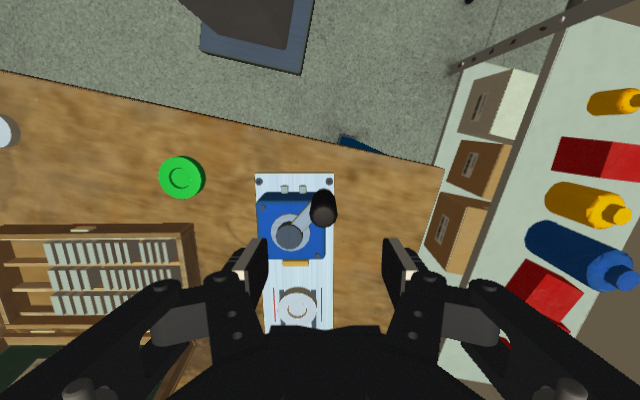

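The grip stands at (323,213), between the open fingers and about 3 mm off TCP. The ring lies freely between the red lines at (298,305). I'll go down and grasp.

Request:
step_arm --commands '[{"gripper": -0.4, "x": 3, "y": -1, "z": 20, "spin": 0}, {"gripper": -0.4, "x": 0, "y": 0, "z": 25, "spin": 0}, {"gripper": -0.4, "x": 0, "y": 0, "z": 25, "spin": 0}, {"gripper": -0.4, "x": 0, "y": 0, "z": 20, "spin": 0}, {"gripper": -0.4, "x": 0, "y": 0, "z": 9, "spin": 0}, {"gripper": -0.4, "x": 0, "y": 0, "z": 0, "spin": 0}, {"gripper": 0.9, "x": 0, "y": 0, "z": 0, "spin": 0}, {"gripper": 0.9, "x": 0, "y": 0, "z": 0, "spin": 0}, {"gripper": 0.9, "x": 0, "y": 0, "z": 0, "spin": 0}, {"gripper": 0.9, "x": 0, "y": 0, "z": 0, "spin": 0}]' --force 40

```text
time: 11.55
eef_pos: [0.3839, 0.3146, 0.1026]
tcp_rot: [-0.108, 0.994, 0.0, 0.002]
contact_force: [0.1, -1.1, 3.1]
opening: 0.242
finger_force: 39.4
```

```bash
cat > g.py <<'E'
from h import *
f=R.from_euler("z",12.4,degrees=True).as_matrix();A=np.array([.428,.290,0])
def st():
    F=np.array([get_state()["contact_force"] for _ in range(3)]).mean(0);s=get_state();p=s["eef_pos"];q=(p-A)@f
    a=np.degrees(np.arctan2(q[1],q[0]));t=f@[np.sin(np.radians(a)),-np.cos(np.radians(a)),0];r=f@[np.cos(np.radians(a)),np.sin(np.radians(a)),0]
    print("t %.2f"%s["time"],"q",(q*1e3).round(1),"r %.1f ang %.1f"%(np.hypot(*q[:2])*1e3,a),"Ft %.2f Fr %.2f Fz %.2f"%(F@t,F@r,F[2]),"open %.3f ff %.1f"%(s["opening"],s["finger_force"]),s["tcp_rot"].round(4));return q,a
E
python3 - <<'E'
from g import *
st()
E
```

```text
t 11.55 q [-37.8  33.5 102.6] r 50.5 ang 138.4 Ft -0.96 Fr -0.60 Fz 3.06 open 0.242 ff 39.4 [-1.078e-01  9.942e-01  3.000e-04  1.600e-03]
```

```bash
cat > rows.py <<'E'
import numpy as np,sys
a0,st,n=map(float,sys.argv[1:4])
a=np.radians(a0-st*np.arange(n+1));x=np.round(-50*np.cos(a),1);y=np.round(50*np.sin(a),1)
for i,(u,v) in enumerate(zip(np.diff(x),np.diff(y))): print("%d:%.1f,%.1f"%(i,u,v),end="  " if i%10!=9 else "\n")
E
python3 rows.py 138 12 30
```

```text
0:-7.8,7.0  1:-9.1,5.2  2:-9.9,3.2  3:-10.4,1.1  4:-10.4,-1.1  5:-9.9,-3.2  6:-9.1,-5.2  7:-7.8,-7.0  8:-6.1,-8.5  9:-4.3,-9.5
10:-2.1,-10.3  11:0.0,-10.4  12:2.1,-10.3  13:4.3,-9.5  14:6.1,-8.5  15:7.8,-7.0  16:9.1,-5.2  17:9.9,-3.2  18:10.4,-1.1  19:10.4,1.1
20:9.9,3.2  21:9.1,5.2  22:7.8,7.0  23:6.1,8.5  24:4.3,9.5  25:2.1,10.3  26:0.0,10.4  27:-2.1,10.3  28:-4.3,9.5  29:-6.1,8.5
```

Request:
step_arm --commands '[{"gripper": 0.9, "x": -7.8, "y": 7.0, "z": 0, "spin": 0}, {"gripper": 0.9, "x": -9.1, "y": 5.2, "z": 0, "spin": 0}, {"gripper": 0.9, "x": -9.9, "y": 3.2, "z": 0, "spin": 0}, {"gripper": 0.9, "x": -10.4, "y": 1.1, "z": 0, "spin": 0}, {"gripper": 0.9, "x": -10.4, "y": -1.1, "z": 0, "spin": 0}, {"gripper": 0.9, "x": -9.9, "y": -3.2, "z": 0, "spin": 0}, {"gripper": 0.9, "x": -9.1, "y": -5.2, "z": 0, "spin": 0}, {"gripper": 0.9, "x": -7.8, "y": -7.0, "z": 0, "spin": 0}, {"gripper": 0.9, "x": -6.1, "y": -8.5, "z": 0, "spin": 0}, {"gripper": 0.9, "x": -4.3, "y": -9.5, "z": 0, "spin": 0}]' --force 40

```text
time: 12.55
eef_pos: [0.47, 0.3157, 0.1026]
tcp_rot: [-0.108, 0.994, 0.001, 0.001]
contact_force: [-3.5, 1.3, 6.4]
opening: 0.242
finger_force: 39.7
```

```bash
python3 -c "
from g import *
st()"
```

```text
t 12.55 q [ 46.6  16.1 102.6] r 49.3 ang 19.0 Ft -2.92 Fr -2.36 Fz 6.43 open 0.242 ff 39.7 [-1.077e-01  9.942e-01  1.000e-03  6.000e-04]
```

Request:
step_arm --commands '[{"gripper": 0.9, "x": -2.1, "y": -10.3, "z": 0, "spin": 0}, {"gripper": 0.9, "x": 0, "y": -10.4, "z": 0, "spin": 0}, {"gripper": 0.9, "x": 2.1, "y": -10.3, "z": 0, "spin": 0}, {"gripper": 0.9, "x": 4.3, "y": -9.5, "z": 0, "spin": 0}, {"gripper": 0.9, "x": 6.1, "y": -8.5, "z": 0, "spin": 0}, {"gripper": 0.9, "x": 7.8, "y": -7.0, "z": 0, "spin": 0}, {"gripper": 0.9, "x": 9.1, "y": -5.2, "z": 0, "spin": 0}, {"gripper": 0.9, "x": 9.9, "y": -3.2, "z": 0, "spin": 0}, {"gripper": 0.9, "x": 10.4, "y": -1.1, "z": 0, "spin": 0}, {"gripper": 0.9, "x": 10.4, "y": 1.1, "z": 0, "spin": 0}]' --force 40

```text
time: 13.55
eef_pos: [0.428, 0.2396, 0.1026]
tcp_rot: [-0.107, 0.994, 0.0, 0.003]
contact_force: [2.4, 3.3, 5.7]
opening: 0.244
finger_force: 39.6
```

```bash
python3 -c "
from g import *
st()"
```

```text
t 13.55 q [-10.9 -49.3 102.6] r 50.4 ang -102.4 Ft -2.38 Fr -3.33 Fz 5.72 open 0.244 ff 39.6 [-1.074e-01  9.942e-01  5.000e-04  2.700e-03]
```

Request:
step_arm --commands '[{"gripper": 0.9, "x": 9.9, "y": 3.2, "z": 0, "spin": 0}, {"gripper": 0.9, "x": 9.1, "y": 5.2, "z": 0, "spin": 0}, {"gripper": 0.9, "x": 7.8, "y": 7.0, "z": 0, "spin": 0}, {"gripper": 0.9, "x": 6.1, "y": 8.5, "z": 0, "spin": 0}, {"gripper": 0.9, "x": 4.3, "y": 9.5, "z": 0, "spin": 0}, {"gripper": 0.9, "x": 2.1, "y": 10.3, "z": 0, "spin": 0}, {"gripper": 0.9, "x": 0, "y": 10.4, "z": 0, "spin": 0}, {"gripper": 0.9, "x": -2.1, "y": 10.3, "z": 0, "spin": 0}, {"gripper": 0.9, "x": -4.3, "y": 9.5, "z": 0, "spin": 0}, {"gripper": 0.9, "x": -6.1, "y": 8.5, "z": 0, "spin": 0}]' --force 40

```text
time: 14.55
eef_pos: [0.3835, 0.3141, 0.1026]
tcp_rot: [-0.108, 0.994, -0.001, 0.001]
contact_force: [1.4, -4.0, 7.5]
opening: 0.245
finger_force: 40.0
```

```bash
python3 -c "
from g import *
st()"; python3 rows.py 18 8 10; python3 rows.py 138 3 20; python3 rows.py 42 3 10
```

```text
t 14.55 q [-38.3  33.1 102.6] r 50.6 ang 139.2 Ft -2.85 Fr -3.10 Fz 7.55 open 0.245 ff 40.0 [-1.082e-01  9.941e-01 -8.000e-04  1.000e-03]
0:-1.6,-6.8  1:-0.8,-7.0  2:0.3,-6.9  3:1.2,-6.9  4:2.1,-6.6  5:3.1,-6.3  6:3.9,-5.8  7:4.7,-5.2  8:5.3,-4.5  9:5.9,-3.6
0:-1.8,1.9  1:-1.9,1.8  2:-2.0,1.7  3:-2.1,1.6  4:-2.2,1.4  5:-2.2,1.4  6:-2.3,1.3  7:-2.4,1.1  8:-2.4,1.0  9:-2.4,0.9
10:-2.6,0.7  11:-2.5,0.6  12:-2.6,0.5  13:-2.6,0.3  14:-2.6,0.2  15:-2.6,0.1  16:-2.6,-0.1  17:-2.6,-0.2  18:-2.6,-0.3  19:-2.6,-0.5
0:-1.7,-2.0  1:-1.6,-2.1  2:-1.4,-2.2  3:-1.4,-2.2  4:-1.3,-2.3  5:-1.1,-2.4  6:-1.0,-2.4  7:-0.9,-2.4  8:-0.7,-2.6  9:-0.6,-2.5
```

Request:
step_arm --commands '[{"gripper": 0.9, "x": -7.8, "y": 7.0, "z": 0, "spin": 0}, {"gripper": 0.9, "x": -9.1, "y": 5.2, "z": 0, "spin": 0}, {"gripper": 0.9, "x": -9.9, "y": 3.2, "z": 0, "spin": 0}, {"gripper": 0.9, "x": -10.4, "y": 1.1, "z": 0, "spin": 0}, {"gripper": 0.9, "x": -10.4, "y": -1.1, "z": 0, "spin": 0}, {"gripper": 0.9, "x": -9.9, "y": -3.2, "z": 0, "spin": 0}, {"gripper": 0.9, "x": -9.1, "y": -5.2, "z": 0, "spin": 0}, {"gripper": 0.9, "x": -7.8, "y": -7.0, "z": 0, "spin": 0}, {"gripper": 0.9, "x": -6.1, "y": -8.5, "z": 0, "spin": 0}, {"gripper": 0.9, "x": -4.3, "y": -9.5, "z": 0, "spin": 0}]' --force 40

```text
time: 15.55
eef_pos: [0.4702, 0.3153, 0.1026]
tcp_rot: [-0.108, 0.994, 0.001, 0.001]
contact_force: [-2.5, 1.9, 8.0]
opening: 0.245
finger_force: 39.9
```

```bash
python3 -c "
from g import *
st()"; python3 rows.py 18 4 70
```

```text
t 15.55 q [ 46.7  15.6 102.6] r 49.2 ang 18.5 Ft -2.86 Fr -1.16 Fz 8.04 open 0.245 ff 39.9 [-1.077e-01  9.942e-01  9.000e-04  1.000e-03]
0:-0.9,-3.4  1:-0.7,-3.4  2:-0.5,-3.5  3:-0.3,-3.5  4:0.0,-3.4  5:0.3,-3.5  6:0.5,-3.5  7:0.7,-3.4  8:0.9,-3.4  9:1.2,-3.2
10:1.5,-3.2  11:1.6,-3.1  12:1.8,-3.0  13:2.1,-2.8  14:2.2,-2.7  15:2.5,-2.5  16:2.6,-2.3  17:2.7,-2.2  18:2.9,-1.9  19:3.0,-1.7
20:3.2,-1.6  21:3.2,-1.3  22:3.3,-1.1  23:3.4,-0.8  24:3.4,-0.6  25:3.5,-0.4  26:3.5,-0.1  27:3.5,0.1  28:3.5,0.4  29:3.4,0.6
30:3.4,0.8  31:3.3,1.1  32:3.2,1.3  33:3.2,1.6  34:3.0,1.7  35:2.9,1.9  36:2.7,2.2  37:2.6,2.3  38:2.5,2.5  39:2.2,2.7
40:2.1,2.8  41:1.8,3.0  42:1.6,3.1  43:1.5,3.2  44:1.2,3.2  45:0.9,3.4  46:0.7,3.4  47:0.5,3.5  48:0.3,3.5  49:0.0,3.4
50:-0.3,3.5  51:-0.5,3.5  52:-0.7,3.4  53:-0.9,3.4  54:-1.2,3.2  55:-1.5,3.2  56:-1.6,3.1  57:-1.8,3.0  58:-2.1,2.8  59:-2.2,2.7
60:-2.5,2.5  61:-2.6,2.3  62:-2.7,2.2  63:-2.9,1.9  64:-3.0,1.7  65:-3.2,1.6  66:-3.2,1.3  67:-3.3,1.1  68:-3.4,0.8  69:-3.4,0.6
```

Request:
step_arm --commands '[{"gripper": 0.9, "x": -0.9, "y": -3.4, "z": 0, "spin": 0}, {"gripper": 0.9, "x": -0.7, "y": -3.4, "z": 0, "spin": 0}, {"gripper": 0.9, "x": -0.5, "y": -3.5, "z": 0, "spin": 0}, {"gripper": 0.9, "x": -0.3, "y": -3.5, "z": 0, "spin": 0}, {"gripper": 0.9, "x": 0, "y": -3.4, "z": 0, "spin": 0}, {"gripper": 0.9, "x": 0.3, "y": -3.5, "z": 0, "spin": 0}, {"gripper": 0.9, "x": 0.5, "y": -3.5, "z": 0, "spin": 0}, {"gripper": 0.9, "x": 0.7, "y": -3.4, "z": 0, "spin": 0}, {"gripper": 0.9, "x": 0.9, "y": -3.4, "z": 0, "spin": 0}, {"gripper": 0.9, "x": 1.2, "y": -3.2, "z": 0, "spin": 0}]' --force 40

```text
time: 16.55
eef_pos: [0.4766, 0.2814, 0.1026]
tcp_rot: [-0.108, 0.994, 0.001, 0.002]
contact_force: [0.2, 1.3, 6.2]
opening: 0.246
finger_force: 39.8
```

```bash
python3 - <<'E'
from g import *
st()
O=A+f@[.095,0,0]
c0=cam("wrist");np.savez("w8.npz",**{k:c0[k] for k in("color","z_map","o","R","K","distortion")})
for n in("w2","w5","w6","w7","w8"):
    c=load(n)
    Y,X=np.mgrid[0:400,0:640];P=((depthpts(c,np.c_[X.ravel(),Y.ravel()])-O)@f)
    hsv=cv2.cvtColor(c["color"],cv2.COLOR_RGB2HSV).reshape(-1,3)
    m=(P[:,2]>.0285)&(P[:,2]<.036)&(P[:,0]>.04)&(P[:,0]<.115)&(abs(P[:,1])<.03)&(c["z_map"].ravel()>0)
    V=P[m];print(n,m.sum(),V[:,2].mean() if m.any() else "")
    for y in range(-27,27,6):
        w=V[(V[:,1]>y/1e3)&(V[:,1]<(y+6)/1e3)]
        if len(w)>2: print("  y",y+3,"front x",(np.percentile(w[:,0],[0,10])*1e3).round(1),"apex est",round(np.percentile(w[:,0],5)*1e3+.577*abs(y+3),1),len(w))
print("ring/pad px now",where(c0,O+np.array([[.03,0,.026],[.0,0,.026]])@f.T))
E
```

```text
t 16.55 q [ 45.6 -18.8 102.6] r 49.3 ang -22.4 Ft -1.36 Fr 0.01 Fz 6.16 open 0.246 ff 39.8 [-1.077e-01  9.942e-01  6.000e-04  1.700e-03]
w2 400 0.031642356860527236
  y -24 front x [67.5 69.4] apex est 82.7 63
  y -18 front x [69.6 71.9] apex est 81.6 56
  y -12 front x [73.1 75.8] apex est 81.5 61
  y -6 front x [76.9 78.8] apex est 81.7 56
  y 0 front x [79.8 81.6] apex est 80.4 39
  y 6 front x [76.8 78.3] apex est 80.9 21
  y 12 front x [73.6 74.3] apex est 81.1 17
  y 18 front x [70.5 71.9] apex est 81.3 34
  y 24 front x [67.4 69.2] apex est 82.3 44
w5 821 0.032021717360877264
  y -24 front x [81.3 82.2] apex est 95.6 85
  y -18 front x [82.6 84.3] apex est 94.0 77
  y -12 front x [85.1 87. ] apex est 93.1 89
  y -6 front x [86.7 88.2] apex est 90.8 78
  y 0 front x [87.1 88.2] apex est 87.4 77
  y 6 front x [85.7 87.3] apex est 90.0 84
  y 12 front x [83.6 85.3] apex est 91.8 98
  y 18 front x [79.5 82.2] apex est 92.0 100
  y 24 front x [73.6 77.4] apex est 89.5 115
w6 1820 0.03164587115829324
  y -24 front x [66.6 69. ] apex est 82.1 210
  y -18 front x [69.  71.3] apex est 80.5 197
  y -12 front x [72. 75.] apex est 80.8 222
  y -6 front x [75.9 78.3] apex est 80.9 192
  y 0 front x [79.7 80.8] apex est 80.3 146
  y 6 front x [76.2 78.6] apex est 80.8 192
  y 12 front x [72.8 75.8] apex est 81.3 213
  y 18 front x [69.3 71.3] apex est 80.8 198
  y 24 front x [66.6 68.7] apex est 82.0 213
w7 0 
w8 0 
ring/pad px now [[346.82511283 308.77553108]
 [347.57639634 276.26911911]]
```

The vee's apex is at fixture x ≈ 80.5 mm, so the ring seats at about x = 53 mm, crank about 12.4 rad. The crank reads about 10.9 now. The free drag is 1.4 N, as stated.

Request:
step_arm --commands '[{"gripper": 0.9, "x": 1.5, "y": -3.2, "z": 0, "spin": 0}, {"gripper": 0.9, "x": 1.6, "y": -3.1, "z": 0, "spin": 0}, {"gripper": 0.9, "x": 1.8, "y": -3.0, "z": 0, "spin": 0}, {"gripper": 0.9, "x": 2.1, "y": -2.8, "z": 0, "spin": 0}, {"gripper": 0.9, "x": 2.2, "y": -2.7, "z": 0, "spin": 0}, {"gripper": 0.9, "x": 2.5, "y": -2.5, "z": 0, "spin": 0}, {"gripper": 0.9, "x": 2.6, "y": -2.3, "z": 0, "spin": 0}, {"gripper": 0.9, "x": 2.7, "y": -2.2, "z": 0, "spin": 0}, {"gripper": 0.9, "x": 2.9, "y": -1.9, "z": 0, "spin": 0}, {"gripper": 0.9, "x": 3.0, "y": -1.7, "z": 0, "spin": 0}]' --force 40

```text
time: 17.6
eef_pos: [0.4598, 0.2516, 0.1026]
tcp_rot: [-0.108, 0.994, 0.0, 0.002]
contact_force: [1.2, 1.8, 6.4]
opening: 0.241
finger_force: 39.8
```

```bash
python3 -c "
from g import *
st()"; python3 rows.py -62 2 70
```

```text
t 17.60 q [ 22.8 -44.3 102.6] r 49.8 ang -62.8 Ft -2.02 Fr -0.62 Fz 6.41 open 0.241 ff 39.8 [-1.076e-01  9.942e-01  5.000e-04  2.000e-03]
0:1.6,-0.8  1:1.6,-0.8  2:1.6,-0.7  3:1.6,-0.6  4:1.6,-0.6  5:1.7,-0.5  6:1.7,-0.4  7:1.7,-0.4  8:1.7,-0.3  9:1.7,-0.3
10:1.8,-0.2  11:1.7,-0.2  12:1.8,-0.1  13:1.7,0.0  14:1.7,0.0  15:1.8,0.1  16:1.7,0.2  17:1.8,0.2  18:1.7,0.3  19:1.7,0.3
20:1.7,0.4  21:1.7,0.4  22:1.7,0.5  23:1.6,0.6  24:1.6,0.6  25:1.6,0.7  26:1.6,0.8  27:1.6,0.8  28:1.5,0.8  29:1.5,0.9
30:1.5,0.9  31:1.4,1.0  32:1.4,1.1  33:1.3,1.1  34:1.4,1.1  35:1.2,1.2  36:1.3,1.3  37:1.2,1.2  38:1.1,1.4  39:1.1,1.3
40:1.1,1.4  41:1.0,1.4  42:0.9,1.5  43:0.9,1.5  44:0.8,1.5  45:0.8,1.6  46:0.8,1.6  47:0.7,1.6  48:0.6,1.6  49:0.6,1.6
50:0.5,1.7  51:0.4,1.7  52:0.4,1.7  53:0.3,1.7  54:0.3,1.7  55:0.2,1.8  56:0.2,1.7  57:0.1,1.8  58:0.0,1.7  59:0.0,1.7
60:-0.1,1.8  61:-0.2,1.7  62:-0.2,1.8  63:-0.3,1.7  64:-0.3,1.7  65:-0.4,1.7  66:-0.4,1.7  67:-0.5,1.7  68:-0.6,1.6  69:-0.6,1.6
```

Request:
step_arm --commands '[{"gripper": 0.9, "x": 1.6, "y": -0.8, "z": 0, "spin": 0}, {"gripper": 0.9, "x": 1.6, "y": -0.8, "z": 0, "spin": 0}, {"gripper": 0.9, "x": 1.6, "y": -0.7, "z": 0, "spin": 0}, {"gripper": 0.9, "x": 1.6, "y": -0.6, "z": 0, "spin": 0}, {"gripper": 0.9, "x": 1.6, "y": -0.6, "z": 0, "spin": 0}, {"gripper": 0.9, "x": 1.7, "y": -0.5, "z": 0, "spin": 0}, {"gripper": 0.9, "x": 1.7, "y": -0.4, "z": 0, "spin": 0}, {"gripper": 0.9, "x": 1.7, "y": -0.4, "z": 0, "spin": 0}, {"gripper": 0.9, "x": 1.7, "y": -0.3, "z": 0, "spin": 0}, {"gripper": 0.9, "x": 1.7, "y": -0.3, "z": 0, "spin": 0}]' --force 40

```text
time: 18.6
eef_pos: [0.4449, 0.2428, 0.1026]
tcp_rot: [-0.108, 0.994, 0.0, 0.002]
contact_force: [1.3, 1.1, 7.0]
opening: 0.241
finger_force: 39.8
```

```bash
cat >> g.py <<'E'
def av(n=5):
    st()
    for _ in range(n): read_camera("side"); st()
E
python3 -c "
from g import *
av()"
```

```text
t 18.60 q [  6.4 -49.7 102.6] r 50.1 ang -82.6 Ft -1.57 Fr -0.62 Fz 6.96 open 0.241 ff 39.8 [-1.077e-01  9.942e-01  4.000e-04  2.100e-03]
t 18.65 q [  6.2 -49.7 102.6] r 50.1 ang -82.9 Ft -0.93 Fr -1.88 Fz 6.31 open 0.242 ff 39.8 [-1.077e-01  9.942e-01  3.000e-04  1.900e-03]
t 18.70 q [  6.2 -49.7 102.6] r 50.1 ang -82.9 Ft -0.51 Fr 0.13 Fz 7.75 open 0.246 ff 39.8 [-1.077e-01  9.942e-01  3.000e-04  1.800e-03]
t 18.75 q [  6.2 -49.7 102.6] r 50.1 ang -82.9 Ft -0.98 Fr -1.06 Fz 7.48 open 0.244 ff 39.9 [-1.077e-01  9.942e-01  3.000e-04  1.700e-03]
t 18.80 q [  6.2 -49.7 102.6] r 50.1 ang -82.9 Ft -0.50 Fr -0.58 Fz 7.18 open 0.243 ff 39.9 [-1.077e-01  9.942e-01  2.000e-04  1.700e-03]
t 18.85 q [  6.2 -49.7 102.6] r 50.1 ang -82.9 Ft -0.74 Fr -0.26 Fz 8.19 open 0.243 ff 39.9 [-1.077e-01  9.942e-01  2.000e-04  1.700e-03]
```

Request:
step_arm --commands '[{"gripper": 0.9, "x": 1.8, "y": -0.2, "z": 0, "spin": 0}, {"gripper": 0.9, "x": 1.7, "y": -0.2, "z": 0, "spin": 0}, {"gripper": 0.9, "x": 1.8, "y": -0.1, "z": 0, "spin": 0}, {"gripper": 0.9, "x": 1.7, "y": 0, "z": 0, "spin": 0}, {"gripper": 0.9, "x": 1.7, "y": 0, "z": 0, "spin": 0}, {"gripper": 0.9, "x": 1.8, "y": 0.1, "z": 0, "spin": 0}, {"gripper": 0.9, "x": 1.7, "y": 0.2, "z": 0, "spin": 0}, {"gripper": 0.9, "x": 1.8, "y": 0.2, "z": 0, "spin": 0}, {"gripper": 0.9, "x": 1.7, "y": 0.3, "z": 0, "spin": 0}, {"gripper": 0.9, "x": 1.7, "y": 0.3, "z": 0, "spin": 0}]' --force 40

```text
time: 19.85
eef_pos: [0.428, 0.2396, 0.1026]
tcp_rot: [-0.108, 0.994, 0.0, 0.002]
contact_force: [2.1, 1.8, 6.3]
opening: 0.244
finger_force: 39.7
```

```bash
python3 -c "
from g import *
av(4)"
```

```text
t 19.85 q [-10.8 -49.2 102.6] r 50.4 ang -102.4 Ft -2.14 Fr -1.76 Fz 6.27 open 0.244 ff 39.7 [-1.077e-01  9.942e-01  2.000e-04  2.200e-03]
t 19.90 q [-11.1 -49.2 102.6] r 50.4 ang -102.7 Ft -0.74 Fr -0.23 Fz 6.56 open 0.245 ff 39.8 [-1.078e-01  9.942e-01  2.000e-04  2.100e-03]
t 19.95 q [-11.1 -49.1 102.6] r 50.4 ang -102.7 Ft -1.10 Fr 0.60 Fz 6.63 open 0.248 ff 39.8 [-1.078e-01  9.942e-01  2.000e-04  1.900e-03]
t 20.00 q [-11.1 -49.2 102.6] r 50.4 ang -102.7 Ft -0.87 Fr 0.12 Fz 6.25 open 0.243 ff 39.8 [-1.077e-01  9.942e-01  2.000e-04  1.900e-03]
t 20.05 q [-11.1 -49.2 102.6] r 50.4 ang -102.7 Ft -0.67 Fr -1.11 Fz 6.74 open 0.243 ff 39.8 [-1.077e-01  9.942e-01  2.000e-04  1.900e-03]
```

Request:
step_arm --commands '[{"gripper": 0.9, "x": 1.2, "y": 0.3, "z": 0, "spin": 0}, {"gripper": 0.9, "x": 1.2, "y": 0.3, "z": 0, "spin": 0}, {"gripper": 0.9, "x": 1.2, "y": 0.3, "z": 0, "spin": 0}, {"gripper": 0.9, "x": 1.2, "y": 0.3, "z": 0, "spin": 0}, {"gripper": 0.9, "x": 1.2, "y": 0.3, "z": 0, "spin": 0}, {"gripper": 0.9, "x": 1.2, "y": 0.4, "z": 0, "spin": 0}, {"gripper": 0.9, "x": 1.1, "y": 0.4, "z": 0, "spin": 0}, {"gripper": 0.9, "x": 1.1, "y": 0.4, "z": 0, "spin": 0}, {"gripper": 0.9, "x": 1.1, "y": 0.4, "z": 0, "spin": 0}, {"gripper": 0.9, "x": 1.1, "y": 0.5, "z": 0, "spin": 0}]' --force 40

```text
time: 21.05
eef_pos: [0.4162, 0.2408, 0.1026]
tcp_rot: [-0.108, 0.994, 0.0, 0.003]
contact_force: [2.9, 1.9, 6.0]
opening: 0.242
finger_force: 39.6
```

```bash
python3 -c "
from g import *
av(4)"
```

```text
t 21.05 q [-22.1 -45.5 102.6] r 50.6 ang -115.9 Ft -2.40 Fr -2.54 Fz 6.00 open 0.242 ff 39.6 [-1.077e-01  9.942e-01  4.000e-04  2.700e-03]
t 21.10 q [-22.3 -45.4 102.6] r 50.6 ang -116.1 Ft -1.37 Fr -2.04 Fz 5.65 open 0.241 ff 39.7 [-1.077e-01  9.942e-01  4.000e-04  2.600e-03]
t 21.15 q [-22.2 -45.4 102.6] r 50.6 ang -116.1 Ft -2.07 Fr -2.47 Fz 5.24 open 0.246 ff 39.7 [-1.077e-01  9.942e-01  5.000e-04  2.600e-03]
t 21.20 q [-22.2 -45.4 102.6] r 50.6 ang -116.1 Ft -1.57 Fr -1.76 Fz 6.10 open 0.242 ff 39.7 [-1.077e-01  9.942e-01  5.000e-04  2.500e-03]
t 21.25 q [-22.2 -45.4 102.6] r 50.6 ang -116.1 Ft -1.54 Fr -1.47 Fz 5.94 open 0.242 ff 39.7 [-1.077e-01  9.942e-01  4.000e-04  2.500e-03]
```

Request:
step_arm --commands '[{"gripper": 0.9, "x": 0.6, "y": 0.2, "z": 0, "spin": 0}, {"gripper": 0.9, "x": 0.6, "y": 0.3, "z": 0, "spin": 0}, {"gripper": 0.9, "x": 0.6, "y": 0.3, "z": 0, "spin": 0}, {"gripper": 0.9, "x": 0.5, "y": 0.3, "z": 0, "spin": 0}, {"gripper": 0.9, "x": 0.6, "y": 0.3, "z": 0, "spin": 0}, {"gripper": 0.9, "x": 0.5, "y": 0.3, "z": 0, "spin": 0}, {"gripper": 0.9, "x": 0.6, "y": 0.3, "z": 0, "spin": 0}, {"gripper": 0.9, "x": 0.5, "y": 0.3, "z": 0, "spin": 0}, {"gripper": 0.9, "x": 0.5, "y": 0.3, "z": 0, "spin": 0}, {"gripper": 0.9, "x": 0.5, "y": 0.3, "z": 0, "spin": 0}]' --force 40

```text
time: 22.25
eef_pos: [0.4105, 0.2425, 0.1026]
tcp_rot: [-0.108, 0.994, 0.0, 0.003]
contact_force: [3.7, 1.2, 5.1]
opening: 0.241
finger_force: 39.6
```

```bash
python3 -c "
from g import *
av(5)"; python3 rows.py -122 1 30
```

```text
t 22.25 q [-27.3 -42.7 102.6] r 50.7 ang -122.6 Ft -3.05 Fr -2.42 Fz 5.06 open 0.241 ff 39.6 [-1.077e-01  9.942e-01  4.000e-04  3.000e-03]
t 22.30 q [-27.4 -42.6 102.6] r 50.7 ang -122.7 Ft -3.34 Fr -2.20 Fz 4.85 open 0.247 ff 39.6 [-1.077e-01  9.942e-01  4.000e-04  3.000e-03]
t 22.35 q [-27.4 -42.6 102.6] r 50.7 ang -122.7 Ft -3.59 Fr -2.13 Fz 5.70 open 0.245 ff 39.6 [-1.077e-01  9.942e-01  4.000e-04  2.900e-03]
t 22.40 q [-27.4 -42.6 102.6] r 50.7 ang -122.7 Ft -2.21 Fr -2.03 Fz 6.09 open 0.249 ff 39.6 [-1.077e-01  9.942e-01  4.000e-04  2.900e-03]
t 22.45 q [-27.4 -42.6 102.6] r 50.7 ang -122.7 Ft -2.04 Fr -2.93 Fz 6.11 open 0.243 ff 39.6 [-1.077e-01  9.942e-01  4.000e-04  2.900e-03]
t 22.50 q [-27.4 -42.6 102.6] r 50.7 ang -122.8 Ft -1.21 Fr -2.07 Fz 5.09 open 0.243 ff 39.6 [-1.077e-01  9.942e-01  4.000e-04  2.900e-03]
0:0.7,0.5  1:0.8,0.4  2:0.7,0.5  3:0.7,0.5  4:0.7,0.6  5:0.7,0.5  6:0.7,0.5  7:0.6,0.6  8:0.7,0.6  9:0.7,0.5
10:0.6,0.6  11:0.6,0.6  12:0.7,0.6  13:0.6,0.7  14:0.6,0.6  15:0.6,0.6  16:0.5,0.7  17:0.6,0.7  18:0.6,0.6  19:0.5,0.7
20:0.5,0.7  21:0.6,0.7  22:0.5,0.7  23:0.5,0.7  24:0.4,0.8  25:0.5,0.7  26:0.5,0.7  27:0.4,0.8  28:0.4,0.8  29:0.4,0.7
```

Request:
step_arm --commands '[{"gripper": 0.9, "x": 0.5, "y": 0.3, "z": 0, "spin": 0}, {"gripper": 0.9, "x": 0.5, "y": 0.3, "z": 0, "spin": 0}, {"gripper": 0.9, "x": 0.5, "y": 0.4, "z": 0, "spin": 0}, {"gripper": 0.9, "x": 0.5, "y": 0.3, "z": 0, "spin": 0}, {"gripper": 0.9, "x": 0.5, "y": 0.4, "z": 0, "spin": 0}, {"gripper": 0.9, "x": 0.5, "y": 0.3, "z": 0, "spin": 0}, {"gripper": 0.9, "x": 0.5, "y": 0.4, "z": 0, "spin": 0}, {"gripper": 0.9, "x": 0.5, "y": 0.4, "z": 0, "spin": 0}, {"gripper": 0.9, "x": 0.5, "y": 0.4, "z": 0, "spin": 0}, {"gripper": 0.9, "x": 0.5, "y": 0.4, "z": 0, "spin": 0}]' --force 40

```text
time: 23.5
eef_pos: [0.405, 0.2448, 0.1026]
tcp_rot: [-0.108, 0.994, 0.0, 0.003]
contact_force: [5.0, 1.1, 5.0]
opening: 0.246
finger_force: 39.6
```

```bash
python3 -c "
from g import *
av(7)"
```

```text
t 23.50 q [-32.1 -39.3 102.6] r 50.7 ang -129.3 Ft -3.93 Fr -3.25 Fz 4.96 open 0.246 ff 39.6 [-1.078e-01  9.942e-01  2.000e-04  3.200e-03]
t 23.55 q [-32.2 -39.2 102.6] r 50.7 ang -129.4 Ft -3.41 Fr -2.61 Fz 4.43 open 0.244 ff 39.7 [-1.078e-01  9.942e-01  2.000e-04  3.100e-03]
t 23.60 q [-32.2 -39.2 102.6] r 50.7 ang -129.4 Ft -4.24 Fr -3.13 Fz 5.52 open 0.246 ff 39.7 [-1.078e-01  9.942e-01  2.000e-04  3.100e-03]
t 23.65 q [-32.2 -39.2 102.6] r 50.7 ang -129.4 Ft -3.70 Fr -2.82 Fz 4.47 open 0.245 ff 39.7 [-1.078e-01  9.942e-01  2.000e-04  3.100e-03]
t 23.70 q [-32.2 -39.2 102.6] r 50.8 ang -129.5 Ft -3.26 Fr -2.82 Fz 5.14 open 0.242 ff 39.7 [-1.078e-01  9.942e-01  2.000e-04  3.100e-03]
t 23.75 q [-32.2 -39.2 102.6] r 50.8 ang -129.4 Ft -3.59 Fr -2.50 Fz 4.80 open 0.247 ff 39.7 [-1.078e-01  9.942e-01  2.000e-04  3.100e-03]
t 23.80 q [-32.2 -39.2 102.6] r 50.7 ang -129.4 Ft -4.19 Fr -2.32 Fz 4.81 open 0.244 ff 39.7 [-1.078e-01  9.942e-01  2.000e-04  3.100e-03]
t 23.85 q [-32.2 -39.2 102.6] r 50.8 ang -129.4 Ft -3.29 Fr -2.65 Fz 5.21 open 0.247 ff 39.7 [-1.077e-01  9.942e-01  2.000e-04  3.000e-03]
```

The static force climbs linearly from seating at about -111°. All the estimates give 22–24 N on the pad now. I'll add about 1.5°, hold, then let go and rise.

Request:
step_arm --commands '[{"gripper": 0.9, "x": 0.5, "y": 0.4, "z": 0, "spin": 0}, {"gripper": 0.9, "x": 0.4, "y": 0.4, "z": 0, "spin": 0}, {"gripper": 0.9, "x": 0, "y": 0, "z": 0, "spin": 0}, {"gripper": 0.9, "x": 0, "y": 0, "z": 0, "spin": 0}, {"gripper": 0.9, "x": 0, "y": 0, "z": 0, "spin": 0}, {"gripper": 0.9, "x": 0, "y": 0, "z": 0, "spin": 0}, {"gripper": 0.9, "x": 0, "y": 0, "z": 0, "spin": 0}, {"gripper": 0.9, "x": 0, "y": 0, "z": 0, "spin": 0}, {"gripper": 0.9, "x": 0, "y": 0, "z": 0, "spin": 0}, {"gripper": 0.9, "x": 0, "y": 0, "z": 0, "spin": 0}]' --force 40

```text
time: 24.85
eef_pos: [0.4039, 0.2453, 0.1026]
tcp_rot: [-0.108, 0.994, 0.0, 0.003]
contact_force: [5.2, 0.3, 4.6]
opening: 0.239
finger_force: 39.7
```

```bash
python3 -c "
from g import *
av(4)"
```

```text
t 24.85 q [-33.1 -38.5 102.6] r 50.7 ang -130.7 Ft -4.43 Fr -2.67 Fz 4.64 open 0.239 ff 39.7 [-1.078e-01  9.942e-01  1.000e-04  3.100e-03]
t 24.90 q [-33.1 -38.5 102.6] r 50.8 ang -130.7 Ft -4.43 Fr -3.49 Fz 4.78 open 0.245 ff 39.7 [-1.078e-01  9.942e-01  1.000e-04  3.100e-03]
t 24.95 q [-33.1 -38.5 102.6] r 50.8 ang -130.7 Ft -3.57 Fr -3.29 Fz 5.23 open 0.243 ff 39.7 [-1.078e-01  9.942e-01  1.000e-04  3.100e-03]
t 25.00 q [-33.1 -38.5 102.6] r 50.8 ang -130.7 Ft -3.04 Fr -3.19 Fz 5.87 open 0.244 ff 39.7 [-1.078e-01  9.942e-01  1.000e-04  3.100e-03]
t 25.05 q [-33.1 -38.5 102.6] r 50.8 ang -130.7 Ft -4.65 Fr -2.90 Fz 4.41 open 0.242 ff 39.7 [-1.078e-01  9.942e-01  1.000e-04  3.100e-03]
```

Request:
step_arm --commands '[{"gripper": -1, "x": 0, "y": 0, "z": 0, "spin": 0}, {"gripper": -1, "x": 0, "y": 0, "z": 0, "spin": 0}, {"gripper": -1, "x": 0, "y": 0, "z": 0, "spin": 0}, {"gripper": -1, "x": 0, "y": 0, "z": 0, "spin": 0}, {"gripper": -1, "x": 0, "y": 0, "z": 0, "spin": 0}, {"gripper": -1, "x": 0, "y": 0, "z": -15, "spin": 0}, {"gripper": -1, "x": 0, "y": 0, "z": -25, "spin": 0}, {"gripper": -1, "x": 0, "y": 0, "z": -30, "spin": 0}, {"gripper": -1, "x": 0, "y": 0, "z": -30, "spin": 0}, {"gripper": -1, "x": 0, "y": 0, "z": 0, "spin": 0}]' --force 40

```text
time: 26.05
eef_pos: [0.4043, 0.2462, 0.206]
tcp_rot: [-0.108, 0.994, 0.001, 0.005]
contact_force: [0.4, -1.0, -0.8]
opening: 1.0
finger_force: 0.0
```

```bash
python3 - <<'E'
from g import *
st();O=A+f@[.095,0,0]
c=cam("wrist");Y,X=np.mgrid[0:400,0:640];P=((depthpts(c,np.c_[X.ravel(),Y.ravel()])-O)@f).reshape(400,640,3)
m=(P[...,2]>.112)&(P[...,2]<.132)&(np.hypot(P[...,0]+.095,P[...,1])<.07)
ct=max(cv2.findContours(m.astype(np.uint8),0,1)[0],key=cv2.contourArea).reshape(-1,2)
q=((plane(c,ct,.125)-O)@f)[:,:2].astype(np.float32);ce,r=cv2.minEnclosingCircle(q);print("grip",ce,r,"ang",np.degrees(np.arctan2(ce[1],ce[0]+.095)))
m=(P[...,2]>.0225)&(P[...,2]<.029)&(abs(P[...,1])<.03)&(P[...,0]>.01)&(P[...,0]<.09)
if m.sum()>20: print("ring pts",m.sum(),P[m].min(0),P[m].max(0),P[m].mean(0))
E
```

```text
t 26.05 q [-32.6 -37.7 206. ] r 49.8 ang -130.8 Ft -0.87 Fr 0.68 Fz -0.79 open 1.000 ff 0.0 [-0.1078  0.9942  0.001   0.0045]
grip (-0.12169358879327774, -0.04352123290300369) 0.011717167682945728 ang -121.5227186482628
ring pts 743 [ 0.010002   -0.02395878  0.02254788] [0.05510874 0.0220291  0.02899462] [ 0.03043986 -0.00098232  0.02597669]
```

```bash
python3 -c "
from plant import *
print(sign_off())"
```

```text
the job is handed in; nothing more can be done
None
```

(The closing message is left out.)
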